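# Fit the retaining spring on a plate shaker

### The job

Fit the loose tension spring on the shaker: first put its hook down through the hole in the anchor strip, then stretch it and set the loop at its other end over the mushroom post so that it lies under the head, and let go. Feel for the hole gently: never press the spring on the anchor with 22 N or more, nor force it against the post, never stretch the spring more than 52 mm, and leave the other things on the bench and the plate on the shaker where they are.

Things in the scene. Friction and masses are not known exactly. Their poses are not given: they have to be found in the camera images.
- spring: hook end of the steel tension spring that lies in the parts stand. Origin: on the hook's axis at the underside of its end block (the shoulder that rests on the strip); x to the loop, z up. Block 24 x 14 x 10 mm, x from -9 to 15. Coil 13 mm across, axis at z = 7 mm; hook axis to loop centre 102 mm unstretched. The coil swings up freely at the hook block, hardly down. 0.19 kg in all
- hook_tip (a point): centre of the foot of the hook, a straight leg that reaches 14 mm below the shoulder: neck 4.4 mm across, at the bottom a bulb 7 mm across with a flat foot, 5.8 mm across
- hook_grip (a point): point in the upright grip tab over the hook, 19 mm above the shoulder, 11 mm below the tab's top. The tab is 16 mm long (x), 10 mm thick (y) and stands on the end block, centred over the hook
- loop_grip (a point): point in the equal grip tab (16 x 10 mm, 22 mm high) of the loop end, 19 mm above the loop's underside, 24 mm from the loop's centre towards the hook
- loop_centre (a point): centre of the loop, a flat round eye 28 mm outside, 16 mm inside, 6 mm thick; the point lies at half its thickness, 3 mm above its underside, which is level with the hook's shoulder when the spring is straight
- stretch (a joint): how far the spring is stretched, m: 0 closed, at most 0.052 allowed. The pull is 3 N plus 0.22 N per mm
- stand: white parts stand, 160 x 70 mm foot, top at 70 mm, on which the spring lies, its coil between two 36 mm long, 4 mm high lips (26 mm over their outsides); origin at the centre of its underside, spring along its x, hook over an open hole
- shaker: low white orbital shaker, 210 x 250 mm, aluminium deck at 70 mm; origin under its centre, z up. The spring's line runs along its y at x = -45 mm: anchor foot at one end, post at the other, midway a grey rail (24 x 58 mm, top 19 mm above the deck) that carries the spring's loop end until it is stretched
- foot: steel anchor foot (42 x 52 mm); origin at its centre on the deck. On rubber pads (0.2 mm give per N) an aluminium strip, 36 (x) x 44 (y) x 8 mm, top 20 mm above the deck, with one oblong through hole, 14 (x) x 8.6 (y) mm, open below. It is clamped off-centre: the hole lies 3 to 6 mm from the foot's centre, towards the post or away from it. No reading shows this: feel or look for it
- post: steel mushroom post, 132 to 138 mm from the foot; origin at its centre on the deck, axis z. Heights above the deck: seat (25 mm across) at 20, neck (8 mm) 20 to 29, head (13 mm) 29 to 31.5, cone to 4 mm across at the top, 36. Under tension the loop rests against the neck, its centre 4 mm short of the post's axis. Foot and post may be swapped left to right
- microplate: clear 24-well plate, 86 x 128 x 15 mm, lying on the shaker's deck beside the spring's line; origin at the centre of its underside; to be left alone
- jar: small amber jar, 44 mm across, 55 mm high; to be left alone
- marker: marker pen, 12 x 130 x 11 mm, lying on the bench; to be left alone
- tube_rack: white tube rack, 70 x 110 x 66 mm; to be left alone
- tip_box: blue pipette-tip box, 88 x 123 x 64 mm; to be left alone
- timer: flat white timer, 65 x 65 x 18 mm; to be left alone
- spray_bottle: clear spray bottle, 56 mm across, 162 mm high; to be left alone
- pen_beaker: clear beaker with pens, 68 mm across, 160 mm high; to be left alone

How it is judged:
By the outcome, as a careful person would: the job done as asked, in the order asked, and still so for the second after the job is handed in, with the robot touching nothing.
It also fails if it takes over 64 s, if anything falls off the work surface, if the arm or the gripper's body presses on something with over 40 N, if the wrist force passes 120 N, or if a joint passes its speed limit or range.

### The arm

A 6-joint arm with a two-finger parallel gripper is mounted at the origin on the work surface. World frame = base frame: x ahead of the robot, y to its left, z up, the work surface at z = 0. Lengths are in m, angles in rad, forces in N, time in s.
With the tool pointing down it reaches from about 0.425 to 0.95 m from the base axis. Payload 3.5 kg.
Tool frame: the origin (TCP) lies at the very end of the fingers, on their centre line; the grasp point (between the pads) lies 19 mm behind it (ctrl.grip_point_offset is the distance from the TCP to the grasp point, in m); z points along the fingers, y is the line along which they close (so a half turn about z gives the same grasp; the last joint's range is limited). The gripper opens to 85 mm and grips with 20 to 120 N. Pads are 22 mm wide; open, the fingers measure 114 mm over their backs; the gripper's body (76 mm by 85 mm) begins 54 mm behind the grasp point. The pads swing forward as they close: fully open they stand 13 mm farther back than shut.
Start: joints at [-0.15, 0.286, 1.577, -0, 1.279, -0.15], TCP at [0.675, 0, 0.231] pointing down, gripper open.
Joint ranges: [-2.77, 2.77], [-0.9, 2.22], [0.21, 2.48], [-1.53, 4.67], [0.24, 2.81], [-2.84, 2.84]. Speed limits (rad/s): [2.79, 2.79, 3.14, 3.14, 3.14, 3.14].

### API

Orientations are given as a unit quaternion [x, y, z, w].
In Python, from plant import ctrl gives the robot as it stands. The module is installed in compiled form; this text tells all that it offers.
- The arm moves only by the shell command python3 -m pendant 'ROWS' [OPENING] [FORCE]. ROWS is JSON, a list of rows, each an object of numbers: "dx", "dy", "dz": the shift along the tool's x, y, z in cm; "twist": the turn about the tool's z in degrees. A call has 1 to 10 rows; each row is the pose to reach, as a shift and turn from the pose commanded when the call began, along the tool's axes at that moment; what a row does not reach only later rows make up. A row lasts 1/8 s, in which the tool goes at most 62.5 mm and 10.7 degrees, less where a joint would pass 70% of its speed; a pose out of reach is approached as far as the arm can. A call with a gripper value outside its range is refused whole. OPENING is the opening in per cent of the stroke, from 0 (shut) to 100 (fully open), set as the call begins (- or left out, the last holds). The fingers move at their own pace and stop on an object; FORCE is the grip in N (left out, the last holds). Time passes only in rows, so rows that repeat a pose let the fingers close. It gives the time, the measured TCP pose, the force, the opening and the grip force at its end, in the units of the state.
- ctrl.get_state(): the state, without advancing time (a new reading comes with each control period).
- ctrl.read_camera(name): name is "scene" or "side" or "wrist"; returns a dict with "img" (480x640x3 uint8, red, green, blue), "depth" (480x640 float32, m along the optical axis (not along the pixel's ray), 0 where there is no reading), "camera_matrix" (3x3 intrinsics, pixels), "distortion" ([k1, k2, p1, p2, k3] as OpenCV has them; the pictures are not rectified), "xyz" and "rotation" of the camera in the world; the wrist camera has in their place "tool_from_camera" (4x4, takes a point from camera to tool coordinates, whose origin is the TCP and whose axes are the flange's). Camera axes: x right, y up, looking along -z (the intrinsics and any distortion apply to the point x, -y, -z); pixel columns grow to the right and rows downward; lengths in m; the calibration is good to about 2 mm. A picture is of the moment at which its call begins: read the wrist's pose just before it.
- ctrl.sign_off(): hands the job in; it is judged then, once.
The state is a dict: "time": time; "qpos": joint angles; "dq": joint speeds; "joint_efforts": joint torques, N m; "eef_pos": TCP position; "tcp_rot": TCP orientation; "contact_force": force on the tool from outside, world axes, zero at the start; "wrist_torque": the same for the moment, N m; "opening": opening from 0.0 (shut) to 1.0 (fully open); "finger_force": force on a finger pad.
Only numpy, scipy, OpenCV 4.12 (cv2) and the standard library are available. Lean on these libraries where they do the work, as an engineer would, in place of code of your own. Each camera call takes 0.05 s, during which the arm holds its last target. There are 200 camera calls.

## Working session

There is one attempt and no reset: what is moved stays moved. The work goes in short steps, Python scripts to look and compute and a shell command to move; the robot and the scene stay as the last step left them, time stands still between calls to the robot, and variables do not carry over. Pictures are saved under pics/ and viewed, at most 10 in all, crops included, and the job is handed in when it is done.

```bash
mkdir -p pics
cat > h.py <<'E'
import numpy as np, cv2
from scipy.spatial.transform import Rotation as R
from plant import ctrl
def cam(name):
    s=ctrl.get_state(); d=ctrl.read_camera(name)
    if name=="wrist":
        T=np.eye(4); T[:3,:3]=R.from_quat(s["tcp_rot"]).as_matrix(); T[:3,3]=s["eef_pos"]
        M=T@np.array(d["tool_from_camera"])
    else:
        M=np.eye(4); r=np.array(d["rotation"]); M[:3,:3]=r if r.shape==(3,3) else R.from_quat(r).as_matrix(); M[:3,3]=d["xyz"]
    d["M"]=M; return d
def ray(d,uv):
    p=cv2.undistortPoints(np.array(uv,float).reshape(-1,1,2),np.array(d["camera_matrix"]),np.array(d["distortion"])).reshape(-1,2)
    v=np.c_[p[:,0],-p[:,1],-np.ones(len(p))]
    return d["M"][:3,3], v@d["M"][:3,:3].T
def plane(d,uv,z):
    o,v=ray(d,uv); return o+v*((z-o[2])/v[:,2])[:,None]
def cloud(d):
    vv,uu=np.mgrid[:480,:640]
    o,v=ray(d,np.c_[uu.ravel(),vv.ravel()]); dep=d["depth"].ravel()
    P=o+v*dep[:,None]; P[dep==0]=np.nan; return P.reshape(480,640,3)
def save(d,n,crop=None,f=1):
    im=d["img"][:,:,::-1]
    if crop: im=im[crop[1]:crop[3],crop[0]:crop[2]]
    cv2.imwrite("pics/"+n+".png",cv2.resize(im,None,fx=f,fy=f,interpolation=cv2.INTER_CUBIC))
def tri(d1,p1,d2,p2):
    o1,v1=ray(d1,[p1]);o2,v2=ray(d2,[p2]);A=np.c_[v1[0],-v2[0]];t=np.linalg.lstsq(A,o2-o1,rcond=None)[0]
    a,b=o1+v1[0]*t[0],o2+v2[0]*t[1]; return (a+b)/2,np.linalg.norm(a-b)
E
python3 - <<'E'
from h import *
import pickle
for n in ("scene","side","wrist"):
    d=cam(n); save(d,n+"0"); pickle.dump(d,open(n+"0.pkl","wb")); print(n,d["M"].round(3).tolist(),d["camera_matrix"][0][0])
print(ctrl.get_state(), ctrl.grip_point_offset)
E
```

```text
scene [[0.5, -0.556, 0.665, 1.254], [0.866, 0.302, -0.399, -0.373], [0.021, 0.775, 0.632, 0.746], [0.0, 0.0, 0.0, 1.0]] 498.1076528879092
side [[-0.986, 0.085, -0.14, 0.4], [-0.164, -0.561, 0.811, 0.832], [-0.01, 0.823, 0.568, 0.632], [0.0, 0.0, 0.0, 1.0]] 456.05848751848424
wrist [[1.0, -0.001, 0.001, 0.675], [0.001, 0.963, 0.271, 0.07], [-0.002, -0.271, 0.963, 0.374], [0.0, 0.0, 0.0, 1.0]] 412.3564921597542
{'time': 0.15, 'qpos': array([-1.49980103e-01,  2.87011830e-01,  1.57786272e+00, -1.85607797e-05,
        1.27860873e+00, -1.49995351e-01]), 'dq': array([-0.00047105, -0.00351032, -0.0034398 ,  0.00073989, -0.00088506,
       -0.00092882]), 'joint_efforts': array([ 7.91554030e-04, -4.06602967e+01, -2.93140125e+01, -8.94972595e-05,
        3.96185191e-03, -2.97825103e-06]), 'eef_pos': array([6.74477021e-01, 1.17572087e-04, 2.30219912e-01]), 'tcp_rot': array([ 7.07099178e-01,  7.07113752e-01, -5.68200683e-04, -7.55540741e-04]), 'contact_force': array([-0.48666154,  0.25952244,  0.28670285]), 'wrist_torque': array([-0.00570365,  0.03420845, -0.05247519]), 'finger_force': 0.0, 'opening': 1.0008439807133183} 0.0187
```

View pics/scene0.png

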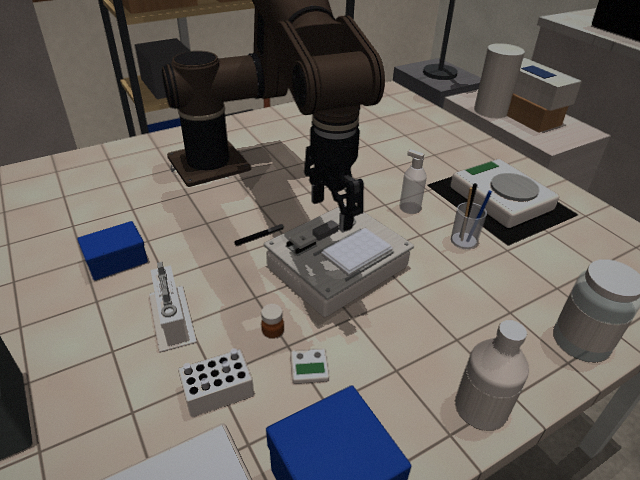

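View pics/wrist0.png

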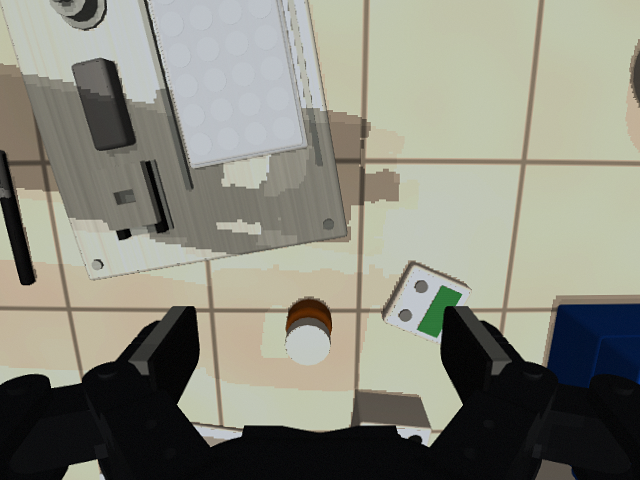

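The wrist view shows the shaker: anchor strip with a dark hole near (123,197), rail at (103,105), post at (78,8) and plate to the right. The scene view shows the stand with the spring at about (170,310), its loop near (169,310).

Run:
```python
from h import *
import pickle
d=pickle.load(open("scene0.pkl","rb")); w=pickle.load(open("wrist0.pkl","rb"))
s=pickle.load(open("side0.pkl","rb"))
a=cv2.resize(d["img"][245:360,130:230,::-1],(400,460),interpolation=cv2.INTER_CUBIC)
b=cv2.resize(s["img"][:,:,::-1],(400,300))
c=np.zeros((460,800,3),np.uint8); c[:,:400]=a; c[:300,400:]=b; cv2.imwrite("pics/a1.png",c)
P=cloud(d)
for uv in [(163,268),(162,280),(169,310),(170,325),(160,295),(273,320),(215,375),(112,245)]: print(uv,P[uv[1],uv[0]].round(4))
W=cloud(w)
for uv in [(123,197),(110,197),(103,105),(78,8),(97,265),(328,224)]: print('w',uv,W[uv[1],uv[0]].round(4), plane(w,[uv],0.09).round(4))
```

```text
(163, 268) [ 0.4971 -0.2655  0.0952]
(162, 280) [ 0.5168 -0.2752  0.0842]
(169, 310) [ 0.5834 -0.2847  0.0686]
(170, 325) [ 0.61   -0.2928  0.0584]
(160, 295) [ 0.5434 -0.2888  0.0739]
(273, 320) [ 0.683  -0.1223  0.0517]
(215, 375) [ 0.7461 -0.2598  0.0522]
(112, 245) [ 0.3363 -0.3347  0.0631]
w (123, 197) [0.5287 0.0189 0.0734] [[0.5368 0.0218 0.09  ]]
w (110, 197) [0.5282 0.022  0.0914] [[0.5274 0.0218 0.09  ]]
w (103, 105) [0.5299 0.0838 0.0889] [[0.5305 0.0838 0.09  ]]
w (78, 8) [0.5209 0.1437 0.0897] [[0.5211 0.1437 0.09  ]]
w (97, 265) [ 0.5012 -0.0344  0.0738] [[ 0.5106 -0.0288  0.09  ]]
w (328, 224) [ 0.6812 -0.0015  0.074 ] [[0.6809 0.0023 0.09  ]]
```

View pics/a1.png

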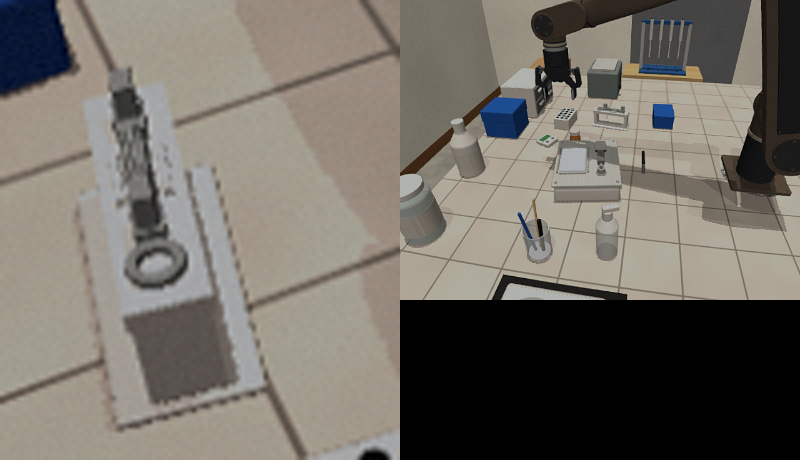

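```bash
python3 -m pendant '[{"dx":-3,"dy":-2.2,"dz":0,"twist":10},{"dx":-6,"dy":-4.5,"twist":20},{"dx":-9,"dy":-6.8,"twist":30},{"dx":-12,"dy":-9,"twist":40},{"dx":-15,"dy":-11.5,"twist":50},{"dx":-18,"dy":-14,"twist":60},{"dx":-21,"dy":-16.5,"twist":70},{"dx":-24,"dy":-18.5,"twist":80},{"dx":-26,"dy":-20,"twist":90},{"dx":-26.5,"dy":-20.5,"twist":98}]' && python3 -m pendant '[{"dx":0},{"dx":0},{"dx":0}]'
python3 - <<'E'
from h import *
import pickle
d=cam("wrist"); pickle.dump(d,open("w1.pkl","wb")); save(d,"w1"); print(ctrl.get_state()["eef_pos"],ctrl.get_state()["tcp_rot"],ctrl.get_state()["qpos"])
E
```

```text
$[1]: bad value
```

```bash
python3 -m pendant '[{"dx":-3,"dy":-2.2,"dz":0,"twist":10},{"dx":-6,"dy":-4.5,"dz":0,"twist":20},{"dx":-9,"dy":-6.8,"dz":0,"twist":30},{"dx":-12,"dy":-9,"dz":0,"twist":40},{"dx":-15,"dy":-11.5,"dz":0,"twist":50},{"dx":-18,"dy":-14,"dz":0,"twist":60},{"dx":-21,"dy":-16.5,"dz":0,"twist":70},{"dx":-24,"dy":-18.5,"dz":0,"twist":80},{"dx":-26,"dy":-20,"dz":0,"twist":90},{"dx":-26.5,"dy":-20.5,"dz":0,"twist":98}]' && python3 -m pendant '[{"dx":0,"dy":0,"dz":0,"twist":0},{"dx":0,"dy":0,"dz":0,"twist":0}]'
python3 - <<'E'
from h import *
import pickle
d=cam("wrist"); pickle.dump(d,open("w1.pkl","wb")); save(d,"w1"); print(ctrl.get_state()["eef_pos"],ctrl.get_state()["tcp_rot"],ctrl.get_state()["qpos"])
E
```

```text
time: 1.4
eef_pos: [0.4689, -0.266, 0.231]
tcp_rot: [0.997, -0.073, -0.0, -0.0]
contact_force: [1.0, -0.4, 0.1]
opening: 0.999
finger_force: 0.0
time: 1.65
eef_pos: [0.4701, -0.2646, 0.2311]
tcp_rot: [0.998, -0.069, -0.0, -0.0]
contact_force: [0.0, 0.1, -0.6]
opening: 1.0
finger_force: 0.0
[ 0.4701878  -0.26454095  0.23119116] [ 9.97639332e-01 -6.86712549e-02 -7.21398467e-05 -1.27615670e-04] [-7.00677118e-01 -1.29664889e-02  1.90959459e+00  1.27403530e-04
  1.24523174e+00  1.00752913e+00]
```

View pics/w1.png

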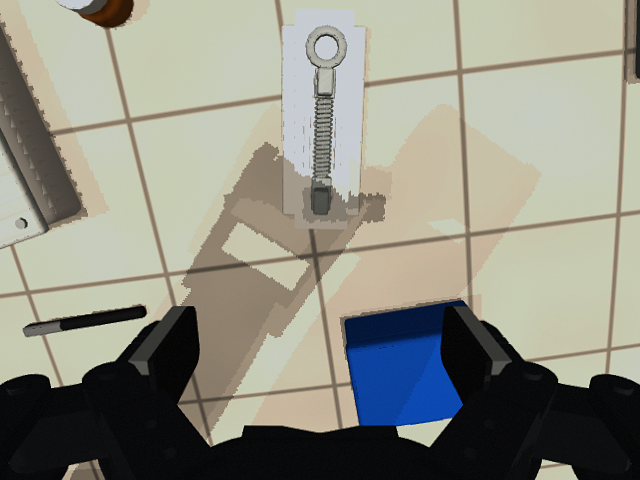

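The view shows the spring with the loop hole at (326,46), the loop tab at (324,80) and the hook tab's top at about (320,200).

Run:
```python
from h import *
import pickle
d=pickle.load(open("w1.pkl","rb")); P=cloud(d)
sub=P[:,270:380].copy(); sub[260:]=np.nan
for lo,hi in ((.094,.11),(.085,.11)):
  m=(sub[...,2]>lo)&(sub[...,2]<hi); 
  n,l,st,c=cv2.connectedComponentsWithStats(m.astype(np.uint8))
  for i in range(1,n):
    if st[i,4]>15: print(lo,st[i]+[270,0,0,0,0],np.median(sub[l==i],0).round(4))
print(plane(d,[(326,46)],.076),plane(d,[(320,200)],.1),plane(d,[(324,80)],.095))
g=cv2.cvtColor(d["img"],cv2.COLOR_RGB2GRAY)
save(d,"w1c",(280,10,360,230),2.6)
```

```text
0.094 [317  68  17  27 426] [ 0.5651 -0.28    0.1005]
0.094 [313 190  16  25 350] [ 0.4894 -0.267   0.1004]
0.085 [317  68  17  28 439] [ 0.5649 -0.28    0.1005]
0.085 [313 188  16  27 380] [ 0.4902 -0.2671  0.1004]
[[ 0.58942036 -0.28437203  0.076     ]] [[ 0.49050649 -0.26674524  0.1       ]] [[ 0.566245   -0.27971167  0.095     ]]
```

View pics/w1c.png

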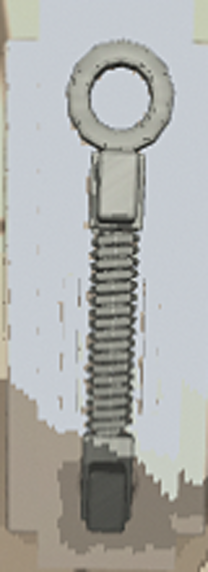

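```bash
python3 -m pendant '[{"dx":1.0,"dy":0,"dz":4,"twist":1.7},{"dx":1.94,"dy":-0.05,"dz":9,"twist":1.7},{"dx":1.94,"dy":-0.05,"dz":13,"twist":1.7},{"dx":1.94,"dy":-0.05,"dz":15.0,"twist":1.7},{"dx":1.94,"dy":-0.05,"dz":15.8,"twist":1.7},{"dx":1.94,"dy":-0.05,"dz":15.8,"twist":1.7}]' 60 && python3 -m pendant '[{"dx":0,"dy":0,"dz":0,"twist":0},{"dx":0,"dy":0,"dz":0,"twist":0},{"dx":0,"dy":0,"dz":0,"twist":0},{"dx":0,"dy":0,"dz":0,"twist":0},{"dx":0,"dy":0,"dz":0,"twist":0},{"dx":0,"dy":0,"dz":0,"twist":0}]' 0 50
```

```text
time: 2.45
eef_pos: [0.4895, -0.267, 0.0734]
tcp_rot: [0.996, -0.084, -0.0, -0.0]
contact_force: [0.4, -0.3, 0.4]
opening: 0.598
finger_force: 0.0
time: 3.2
eef_pos: [0.49, -0.2678, 0.0748]
tcp_rot: [0.996, -0.085, 0.001, 0.001]
contact_force: [-0.9, 0.0, 5.9]
opening: 0.135
finger_force: 49.2
```

```bash
python3 -m pendant '[{"dx":0,"dy":0,"dz":-1,"twist":0},{"dx":0,"dy":0,"dz":-3,"twist":0},{"dx":0,"dy":0,"dz":-6,"twist":0},{"dx":0,"dy":0,"dz":-9,"twist":0},{"dx":0,"dy":0,"dz":-9,"twist":0},{"dx":0,"dy":0,"dz":-9,"twist":0}]'
python3 - <<'E'
from h import *
import pickle
a=cam("side"); b=cam("wrist"); s=cam("scene")
for n,d in (("a2",a),("b2",b),("s2",s)): pickle.dump(d,open(n+".pkl","wb"))
K=np.array(s["camera_matrix"])
def crop(d,p,r,o):
    q=np.linalg.inv(d["M"])@np.r_[p,1]; q=q/-q[2]; K=np.array(d["camera_matrix"]); u=int(K[0,0]*q[0]+K[0,2]); v=int(-K[1,1]*q[1]+K[1,2])
    print(u,v); u=min(max(u,r),640-r); v=min(max(v,r),480-r)
    return cv2.resize(d["img"][v-r:v+r,u-r:u+r,::-1],(o,o),interpolation=cv2.INTER_CUBIC)
p=np.array([.53,-.27,.17])
im=np.hstack([crop(s,p,60,400),cv2.resize(b["img"][:300,170:470,::-1],(400,400))]); cv2.imwrite("pics/c2.png",im)
E
```

```text
time: 3.95
eef_pos: [0.4884, -0.2665, 0.1617]
tcp_rot: [0.996, -0.085, -0.001, -0.001]
contact_force: [-0.2, 1.6, -2.3]
opening: 0.142
finger_force: 48.8
157 248
```

View pics/c2.png

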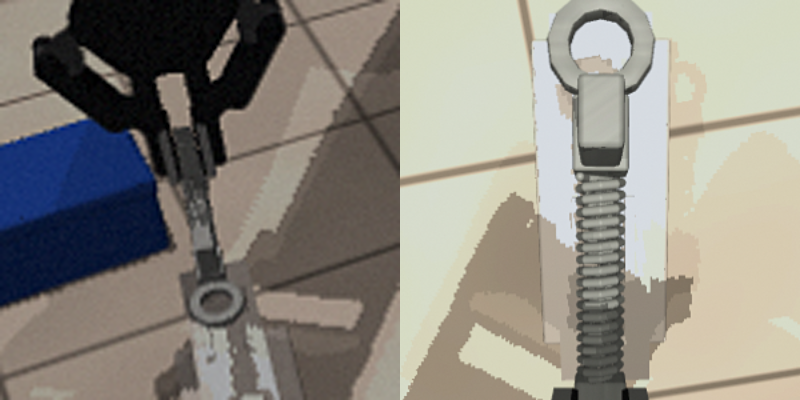

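```bash
python3 -m pendant '[{"dx":0.6,"dy":-2.8,"dz":-1,"twist":-10},{"dx":1.2,"dy":-5.6,"dz":-2,"twist":-20},{"dx":1.8,"dy":-8.4,"dz":-2,"twist":-30},{"dx":2.4,"dy":-11.2,"dz":-2,"twist":-40},{"dx":3.0,"dy":-14,"dz":-2,"twist":-50},{"dx":3.6,"dy":-16.8,"dz":-2,"twist":-60},{"dx":4.2,"dy":-19.6,"dz":-2,"twist":-70},{"dx":4.8,"dy":-22.4,"dz":-2,"twist":-80},{"dx":5.4,"dy":-25.2,"dz":-1,"twist":-90},{"dx":5.9,"dy":-28,"dz":0,"twist":-100}]' && python3 -m pendant '[{"dx":0,"dy":0,"dz":0,"twist":-7},{"dx":0,"dy":0,"dz":0,"twist":-7},{"dx":0,"dy":0,"dz":0,"twist":-7},{"dx":0,"dy":0,"dz":0,"twist":-7}]'
python3 - <<'E'
from h import *
import pickle
d=cam("wrist"); pickle.dump(d,open("w3.pkl","wb")); print(ctrl.get_state()["eef_pos"],ctrl.get_state()["tcp_rot"],ctrl.get_state()["contact_force"])
save(d,"w3",None,1.25)
E
```

```text
time: 5.35
eef_pos: [0.5944, -0.0002, 0.1618]
tcp_rot: [0.703, 0.711, -0.001, -0.001]
contact_force: [-0.4, 0.2, -1.4]
opening: 0.14
finger_force: 48.9
time: 5.85
eef_pos: [0.5946, -0.0015, 0.1633]
tcp_rot: [0.661, 0.75, 0.0, 0.0]
contact_force: [0.6, -0.1, -2.1]
opening: 0.136
finger_force: 49.0
[ 0.59459697 -0.00152034  0.16340573] [6.61177602e-01 7.50229409e-01 4.80606031e-05 9.82072706e-05] [ 0.20063433 -0.34284075 -1.3832307 ]
```

View pics/w3.png

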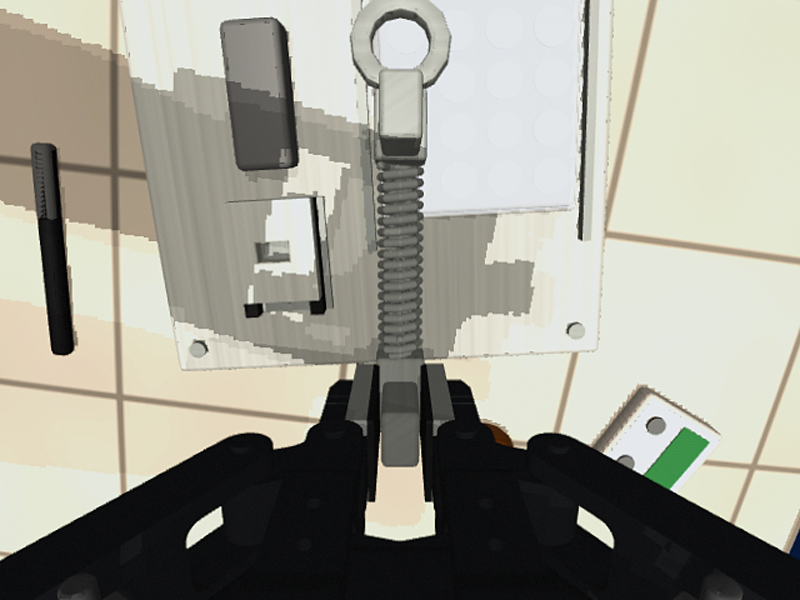

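The spring is held straight; the loop hole is at (400,43)/1.25, the strip's hole at (272,252)/1.25 and the rail at (258,95)/1.25.

Run:
```python
from h import *
import pickle
d=pickle.load(open("w3.pkl","rb"))
a=cv2.resize(d["img"][150:260,175:275,::-1],(400,440),interpolation=cv2.INTER_CUBIC)
b=cv2.resize(d["img"][0:110,270:370,::-1],(400,440),interpolation=cv2.INTER_CUBIC)
cv2.imwrite("pics/c3.png",np.hstack([a,b]))
P=cloud(d); T=d["M"]@np.linalg.inv(np.array(ctrl.read_camera("wrist")["tool_from_camera"]))
Ti=np.linalg.inv(T)
def tool(p): return (np.c_[p,np.ones(len(p))]@Ti.T)[:,:3]
# loop top surface heights, loop tab, coil; and strip
m=np.zeros((480,640),bool); m[0:140,280:370]=1
for lo,hi in ((.155,.18),(.18,.2)):
  q=P[m&(P[...,2]>lo)&(P[...,2]<hi)]; print(lo,len(q),np.median(q,0),tool(q).mean(0), np.median(q[:,2]))
print("loop px depth",P[34,288:294],P[12,320])
print("strip z",np.nanmedian(P[170:185,190:240,2]),"deck",np.nanmedian(P[200:240,140:170,2]),"rail",np.nanmedian(P[30:60,185:225,2]))
np.set_printoptions(precision=4,suppress=True)
print("held tab top",P[310,320],tool(P[310:311,320]))
```

```text
0.155 2790 [0.58650656 0.08664892 0.15806508] [0.08452433 0.00077864 0.00209226] 0.1580650755807902
0.18 2061 [0.58535408 0.07859924 0.18375237] [ 0.08065399  0.00089308 -0.02037966] 0.18375237318325605
loop px depth [[0.57243952 0.09558981 0.15733663]
 [0.5726539  0.09586933 0.1560682 ]
 [0.57293442 0.09602279 0.15547295]
 [0.57326562 0.09607325 0.15542577]
 [0.57372436 0.09584239 0.15686826]
 [0.57394016 0.09614807 0.15547033]] [0.58197328 0.10530947 0.15047367]
strip z 0.09084738544217831 deck 0.07077007649460804 rail 0.08980282246611028
held tab top [0.5947 0.0051 0.1732] [[ 0.0065  0.001  -0.0099]]
```

View pics/c3.png

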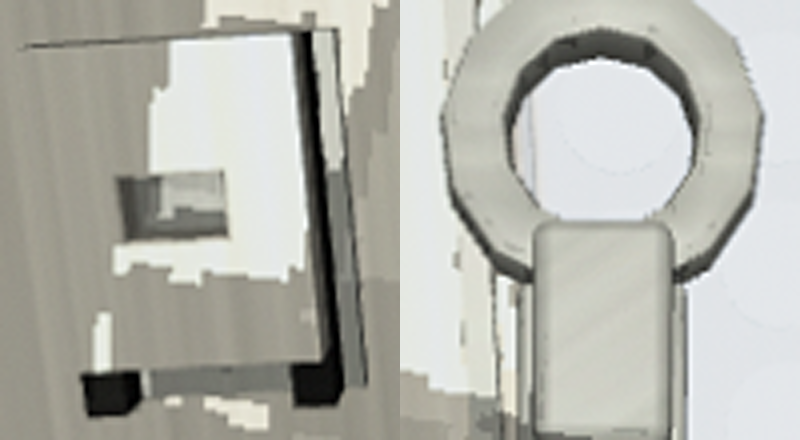

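Run:
```python
from h import *
import pickle
np.set_printoptions(precision=4,suppress=True)
d=pickle.load(open("w3.pkl","rb")); P=cloud(d)
T=d["M"]@np.linalg.inv(np.array(ctrl.read_camera("wrist")["tool_from_camera"])); Ti=np.linalg.inv(T)
tool=lambda p:(np.c_[p,np.ones(len(p))]@Ti.T)[:,:3]
def fit(name,sl):
    q=tool(P[sl].reshape(-1,3)); q=q[~np.isnan(q[:,0])]
    A=np.c_[q[:,:2],np.ones(len(q))]; c=np.linalg.lstsq(A,q[:,2],rcond=None)[0]
    print(name,"median",np.median(q,0),"slope dz/dx",c[0],"resid",np.std(A@c-q[:,2]))
fit("hooktab",np.s_[315:365,314:328])
fit("looptab",np.s_[60:102,408//4+270+2:430//4+270+20])
fit("loop ring L",np.s_[20:40,384:386]) if 0 else None
fit("loop ringL",np.s_[15:45,283:294]); fit("loop ringR",np.s_[15:45,446//1+2-90:458-90])
fit("coil",np.s_[150:270,316:324])
def onz(uv,ztool): return tool(plane(d,uv,T[2,3]-ztool))
sc=lambda a:[(270+x/4,y/4) for x,y in a]
print("inner", onz(sc([(507,118),(697,118),(602,30)]),0.006))
print("looptab edges",onz(sc([(602,222),(602,432)]),-0.0205))
print("hooktab edges",onz([(400/1.25,382/1.25),(400/1.25,466/1.25)],-.0257))
hc=[(175+x/4,150+y/4) for x,y in [(117,178),(225,170),(230,236),(124,241)]]
H=tool(plane(d,hc,.090)); print("hole",H,H.mean(0))
st=[(175+x/4,150+y/4) for x,y in [(25,46),(293,33),(323,360)]]
print("strip",tool(plane(d,st,.09)))
rl=[(x/1.25,y/1.25) for x,y in [(221,28),(278,20),(238,168),(292,162)]]
print("rail",tool(plane(d,rl,.089)))
```

```text
hooktab median [ 0.0037  0.001  -0.0255] slope dz/dx 0.4767059134766331 resid 0.002735779625776037
looptab median [0.0914 0.0341 0.0778] slope dz/dx -0.00682748371306689 resid 0.0007670081639183204
loop ringL median [ 0.1009 -0.0099  0.0078] slope dz/dx 1.4760970253791565 resid 0.005549737647411927
loop ringR median [0.1147 0.0219 0.0772] slope dz/dx 1.2234166892513827 resid 0.007100798650931748
coil median [ 0.0417  0.0009 -0.0071] slope dz/dx 0.0037064058460064006 resid 0.006059936881191807
inner [[0.1007 0.0265 0.006 ]
 [0.1009 0.0424 0.006 ]
 [0.1075 0.0341 0.006 ]]
looptab edges [[ 0.0885  0.0288 -0.0205]
 [ 0.0744  0.0296 -0.0205]]
hooktab edges [[ 0.0155  0.0009 -0.0257]
 [-0.0086  0.001  -0.0257]]
hole [[ 0.034  -0.0605  0.0733]
 [ 0.0351 -0.046   0.0733]
 [ 0.0262 -0.0458  0.0733]
 [ 0.0255 -0.0601  0.0733]] [ 0.0302 -0.0531  0.0733]
strip [[ 0.0514 -0.0713  0.0733]
 [ 0.0529 -0.0362  0.0733]
 [ 0.0089 -0.034   0.0733]]
rail [[ 0.1185 -0.0686  0.0743]
 [ 0.121  -0.0462  0.0743]
 [ 0.0651 -0.0657  0.0743]
 [ 0.0674 -0.0432  0.0743]]
```

Run:
```python
from h import *
import pickle
np.set_printoptions(precision=4,suppress=True)
d=pickle.load(open("w3.pkl","rb")); P=cloud(d)
T=d["M"]@np.linalg.inv(np.array(ctrl.read_camera("wrist")["tool_from_camera"])); Ti=np.linalg.inv(T)
tool=lambda p:(np.c_[p,np.ones(len(p))]@Ti.T)[:,:3]
q=tool(P[280:392:4,320]); print("hook profile (x,z) row280+4i", (q[:,[0,2]]*1000).round(1).tolist())
q=tool(P[50:122:4,320]); print("loop tab profile row50+4i", (q[:,[0,2]]*1000).round(1).tolist())
q=tool(P[16:44:3,287]); print("ringL", (q*1000).round(1).tolist())
def onz(uv,ztool): return tool(plane(d,uv,T[2,3]-ztool))
sc=lambda a:[(270+(x-400)/4,y/4) for x,y in a]
for z in (.006,.008,.01): print("inner", onz(sc([(507,118),(697,118),(602,30)]),z))
print("looptab edges",onz(sc([(602,222),(602,432)]),-0.0205))
```

```text
hook profile (x,z) row280+4i [[17.5, -8.9], [15.0, -6.4], [13.3, -6.0], [11.2, -4.7], [9.7, -4.9], [8.0, -4.5], [6.8, -5.5], [6.9, -9.0], [6.6, -11.7], [6.3, -14.3], [7.0, -18.7], [6.8, -21.1], [7.3, -24.8], [6.3, -25.6], [4.9, -25.6], [3.6, -25.8], [2.2, -25.9], [1.1, -26.6], [-0.8, -25.8], [-2.7, -25.1], [-3.5, -26.2], [-5.3, -25.6], [-6.2, -26.5], [-7.9, -26.3], [-137.1, 163.2], [-140.2, 162.0], [-144.6, 162.5], [-149.1, 163.2]]
loop tab profile row50+4i [[105.9, 77.5], [104.0, 77.4], [88.0, -18.3], [86.9, -18.6], [85.6, -19.9], [84.6, -19.9], [83.5, -20.4], [82.5, -19.5], [81.4, -20.1], [80.2, -20.8], [79.1, -21.2], [78.0, -21.9], [77.0, -21.0], [75.8, -21.9], [74.8, -20.9], [73.7, -21.3], [72.7, -16.6], [71.6, -12.0]]
ringL [[105.4, -10.2, 9.1], [104.6, -10.3, 9.8], [103.3, -10.2, 8.2], [102.1, -10.1, 6.7], [101.2, -10.1, 6.9], [100.5, -10.2, 7.9], [99.5, -10.3, 8.1], [98.3, -10.2, 6.8], [97.6, -10.3, 7.7], [96.4, -10.2, 6.4]]
inner [[ 0.1005 -0.0068  0.006 ]
 [ 0.1005  0.009   0.006 ]
 [ 0.1073  0.0011  0.006 ]]
inner [[ 0.1009 -0.0069  0.008 ]
 [ 0.1009  0.0091  0.008 ]
 [ 0.1078  0.0011  0.008 ]]
inner [[ 0.1013 -0.007   0.01  ]
 [ 0.1014  0.0092  0.01  ]
 [ 0.1083  0.0011  0.01  ]]
looptab edges [[ 0.0883  0.001  -0.0205]
 [ 0.0743  0.001  -0.0205]]
```

```bash
python3 -m pendant '[{"dx":1,"dy":-1.8,"dz":0,"twist":-1},{"dx":2,"dy":-3.6,"dz":0,"twist":-2},{"dx":3.09,"dy":-5.41,"dz":0,"twist":-3},{"dx":3.09,"dy":-5.41,"dz":2,"twist":-3},{"dx":3.09,"dy":-5.41,"dz":4,"twist":-3},{"dx":3.09,"dy":-5.41,"dz":5,"twist":-3},{"dx":3.09,"dy":-5.41,"dz":5,"twist":-3},{"dx":3.09,"dy":-5.41,"dz":5,"twist":-3}]'
python3 - <<'E'
from h import *
import pickle
s=ctrl.get_state(); print(s["eef_pos"],s["contact_force"],s["wrist_torque"])
d=cam("wrist"); pickle.dump(d,open("w4.pkl","wb")); e=cam("side"); pickle.dump(e,open("s4.pkl","wb"))
P=cloud(e)
im=np.hstack([cv2.resize(d["img"][:360,:,::-1],(560,315)),cv2.resize(e["img"][210:350,220:320,::-1],(225,315),interpolation=cv2.INTER_CUBIC)])
cv2.imwrite("pics/c4.png",im)
E
python3 -m pendant '[{"dx":0,"dy":0,"dz":0.1,"twist":0},{"dx":0,"dy":0,"dz":0.2,"twist":0},{"dx":0,"dy":0,"dz":0.3,"twist":0}]'
```

```text
time: 7.05
eef_pos: [0.5377, 0.0225, 0.1142]
tcp_rot: [0.641, 0.768, 0.0, 0.001]
contact_force: [0.5, -0.9, -2.7]
opening: 0.137
finger_force: 49.0
[0.53771704 0.02251987 0.11420039] [ 0.54192942 -0.89634587 -2.68567472] [-0.09244005 -0.04489309 -0.00192952]
time: 7.52
eef_pos: [0.537, 0.0227, 0.1103]
tcp_rot: [0.641, 0.768, 0.0, 0.0]
contact_force: [-0.3, 0.6, -2.0]
opening: 0.14
finger_force: 49.0
```

View pics/c4.png

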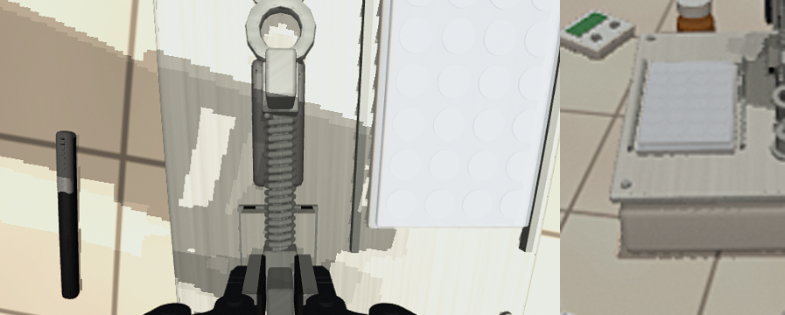

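The wrist view shows the spring lying exactly over the rail, aligned with it, with the strip below (its edge at (278,207)).

```bash
python3 -m pendant '[{"dx":0,"dy":0,"dz":0.1,"twist":0},{"dx":0,"dy":0,"dz":0.2,"twist":0},{"dx":0,"dy":0,"dz":0.25,"twist":0},{"dx":0,"dy":0,"dz":0.25,"twist":0}]'
```

```text
time: 8.02
eef_pos: [0.537, 0.0226, 0.1077]
tcp_rot: [0.641, 0.768, -0.0, -0.0]
contact_force: [0.9, -0.1, -1.4]
opening: 0.138
finger_force: 49.0
```

```bash
python3 -m pendant '[{"dx":0,"dy":0,"dz":0.1,"twist":0},{"dx":0,"dy":0,"dz":0.2,"twist":0},{"dx":0,"dy":0,"dz":0.2,"twist":0}]'
```

```text
time: 8.4
eef_pos: [0.5369, 0.0227, 0.1057]
tcp_rot: [0.641, 0.768, -0.0, -0.0]
contact_force: [0.8, 0.4, -2.1]
opening: 0.138
finger_force: 49.0
```

Foot is about 3.5 mm below the strip's top without resistance, so it appears to be in the hole; going on gently.

```bash
python3 -m pendant '[{"dx":0,"dy":0,"dz":0.1,"twist":0},{"dx":0,"dy":0,"dz":0.2,"twist":0},{"dx":0,"dy":0,"dz":0.3,"twist":0},{"dx":0,"dy":0,"dz":0.3,"twist":0}]'; python3 -m pendant '[{"dx":0,"dy":0,"dz":0.1,"twist":0},{"dx":0,"dy":0,"dz":0.2,"twist":0},{"dx":0,"dy":0,"dz":0.2,"twist":0}]'
```

```text
time: 8.9
eef_pos: [0.5369, 0.0227, 0.1027]
tcp_rot: [0.641, 0.768, -0.0, -0.0]
contact_force: [0.1, -0.4, -1.9]
opening: 0.138
finger_force: 49.0
time: 9.28
eef_pos: [0.537, 0.0227, 0.1007]
tcp_rot: [0.641, 0.768, -0.0, -0.0]
contact_force: [1.3, 0.1, -1.5]
opening: 0.139
finger_force: 49.0
```

```bash
python3 -m pendant '[{"dx":0,"dy":0,"dz":0.1,"twist":0},{"dx":0,"dy":0,"dz":0.2,"twist":0},{"dx":0,"dy":0,"dz":0.3,"twist":0},{"dx":0,"dy":0,"dz":0.3,"twist":0}]'; python3 -m pendant '[{"dx":0,"dy":0,"dz":0.1,"twist":0},{"dx":0,"dy":0,"dz":0.2,"twist":0},{"dx":0,"dy":0,"dz":0.25,"twist":0},{"dx":0,"dy":0,"dz":0.25,"twist":0}]'
```

```text
time: 9.78
eef_pos: [0.537, 0.0227, 0.0978]
tcp_rot: [0.641, 0.768, 0.0, -0.0]
contact_force: [0.1, -0.8, -0.6]
opening: 0.138
finger_force: 49.1
time: 10.28
eef_pos: [0.537, 0.0226, 0.0953]
tcp_rot: [0.641, 0.768, 0.0, 0.0]
contact_force: [0.8, -0.8, -1.3]
opening: 0.14
finger_force: 49.1
```

```bash
python3 -m pendant '[{"dx":0,"dy":0,"dz":0.05,"twist":0},{"dx":0,"dy":0,"dz":0.1,"twist":0},{"dx":0,"dy":0,"dz":0.1,"twist":0},{"dx":0,"dy":0,"dz":0.1,"twist":0}]'
```

```text
time: 10.78
eef_pos: [0.5371, 0.0227, 0.0945]
tcp_rot: [0.641, 0.768, 0.0, 0.0]
contact_force: [-1.1, -1.3, 0.1]
opening: 0.144
finger_force: 49.3
```

```bash
python3 -m pendant '[{"dx":0,"dy":0,"dz":0,"twist":0},{"dx":0,"dy":0,"dz":0,"twist":0},{"dx":0,"dy":0,"dz":0,"twist":0},{"dx":0,"dy":0,"dz":-0.5,"twist":0},{"dx":0,"dy":0,"dz":-2,"twist":0},{"dx":0,"dy":0,"dz":-5,"twist":0},{"dx":0,"dy":0,"dz":-9,"twist":0},{"dx":2,"dy":0,"dz":-11,"twist":0},{"dx":4,"dy":0,"dz":-11,"twist":0},{"dx":4,"dy":0,"dz":-11,"twist":0}]' 40; python3 -m pendant '[{"dx":0,"dy":0,"dz":0,"twist":0}]'
python3 - <<'E'
from h import *
import pickle
s=ctrl.get_state(); print(s["eef_pos"],s["tcp_rot"],s["contact_force"])
d=cam("wrist"); pickle.dump(d,open("w5.pkl","wb")); save(d,"w5",(140,0,440,400),1.5)
E
```

```text
time: 12.02
eef_pos: [0.529, 0.0633, 0.2037]
tcp_rot: [0.64, 0.768, -0.0, -0.0]
contact_force: [-0.1, -0.2, -0.3]
opening: 0.397
finger_force: 0.0
time: 12.15
eef_pos: [0.529, 0.0621, 0.2029]
tcp_rot: [0.641, 0.768, -0.001, -0.001]
contact_force: [-0.6, -0.4, 0.4]
opening: 0.401
finger_force: 0.0
[0.52903219 0.06206427 0.2028522 ] [ 0.64055282  0.76791299 -0.00091342 -0.00094284] [-0.59262797 -0.40852034  0.36279536]
```

View pics/w5.png

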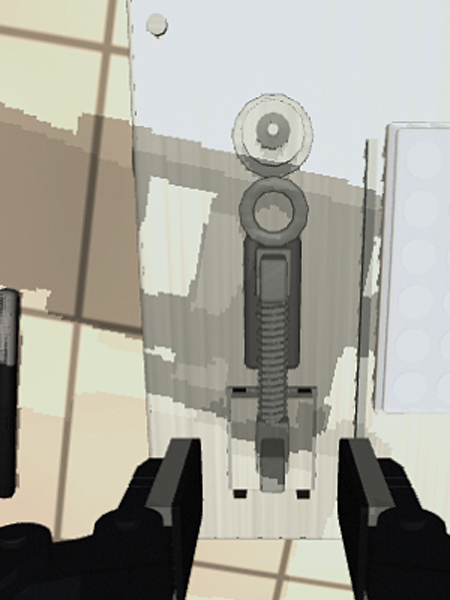

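The hook is seated in the strip; the post's tip is at (273,129), the loop hole at (273,211) and the loop tab's top at (273,278), all in one line.

Run:
```python
from h import *
import pickle
np.set_printoptions(precision=4,suppress=True)
d=pickle.load(open("w5.pkl","rb")); P=cloud(d)
T=d["M"]@np.linalg.inv(np.array(ctrl.read_camera("wrist")["tool_from_camera"])); Ti=np.linalg.inv(T)
tool=lambda p:(np.c_[p,np.ones(len(p))]@Ti.T)[:,:3]
px=lambda x,y:(140+x/1.5,y/1.5)
def on(n,uv,z): print(n,tool(plane(d,[px(*uv)],z)))
on("post tip",(273,129),.106); on("seat L",(232,135),.09);on("seat R",(313,135),.09);on("seat top",(272,94),.09); on("seat bot",(272,177),.09)
on("loop inL",(254,211),.096);on("loop inR",(294,211),.096)
def prof(n,rows): 
    c=322; q=tool(P[rows,c]); print(n,[(r,*(1e3*p[[0,2]]).round(1)) for r,p in zip(rows,q)])
prof("looptab",range(160,210,3)); prof("hooktab",range(274,330,3)); prof("loop",range(114,166,3)); prof("post",range(62,118,4))
m=np.zeros((480,640),bool); m[150:215,295:350]=1; q=P[m&(P[...,2]>.113)&(P[...,2]<.13)]; print("looptab top",tool(q).min(0),tool(q).max(0),np.median(tool(q),0))
m=np.zeros((480,640),bool); m[270:335,295:350]=1; q=P[m&(P[...,2]>.113)&(P[...,2]<.13)]; print("hooktab top",tool(q).min(0),tool(q).max(0),np.median(tool(q),0))
```

```text
post tip [[0.0904 0.0022 0.0969]]
seat L [[ 0.0896 -0.0138  0.1129]]
seat R [[0.0896 0.018  0.1128]]
seat top [[0.1048 0.0019 0.1129]]
seat bot [[0.0736 0.0019 0.1129]]
loop inL [[ 0.0606 -0.0052  0.1069]]
loop inR [[0.0606 0.0106 0.1068]]
looptab [(160, np.float64(49.2), np.float64(107.4)), (163, np.float64(47.4), np.float64(107.4)), (166, np.float64(45.9), np.float64(104.4)), (169, np.float64(44.7), np.float64(99.2)), (172, np.float64(44.5), np.float64(85.4)), (175, np.float64(43.1), np.float64(82.9)), (178, np.float64(41.3), np.float64(84.4)), (181, np.float64(39.8), np.float64(82.9)), (184, np.float64(38.1), np.float64(83.5)), (187, np.float64(36.3), np.float64(84.2)), (190, np.float64(34.8), np.float64(83.6)), (193, np.float64(33.1), np.float64(83.5)), (196, np.float64(31.6), np.float64(82.6)), (199, np.float64(29.9), np.float64(82.4)), (202, np.float64(25.2), np.float64(99.2)), (205, np.float64(22.9), np.float64(101.6)), (208, np.float64(21.6), np.float64(99.2))]
hooktab [(274, np.float64(-20.5), np.float64(99.5)), (277, np.float64(-22.3), np.float64(98.9)), (280, np.float64(-2
[... 1612 characters left out ...]
4(127.8)), (70, np.float64(100.6), np.float64(111.9)), (74, np.float64(98.4), np.float64(111.6)), (78, np.float64(94.8), np.float64(99.1)), (82, np.float64(92.4), np.float64(95.8)), (86, np.float64(90.3), np.float64(95.2)), (90, np.float64(88.3), np.float64(96.7)), (94, np.float64(86.3), np.float64(98.4)), (98, np.float64(84.3), np.float64(100.2)), (102, np.float64(82.8), np.float64(112.2)), (106, np.float64(80.5), np.float64(112.0)), (110, np.float64(78.4), np.float64(116.9)), (114, np.float64(76.3), np.float64(128.1))]
looptab top [ 0.029  -0.0028  0.0816] [0.0447 0.0067 0.0897] [0.0372 0.0022 0.0833]
hooktab top [-0.0489 -0.0031  0.0803] [-0.0329  0.0067  0.0897] [-0.0395  0.0018  0.0826]
```

```bash
python3 -m pendant '[{"dx":2,"dy":0.03,"dz":3,"twist":0},{"dx":3.67,"dy":0.03,"dz":6,"twist":0},{"dx":3.67,"dy":0.03,"dz":9,"twist":0},{"dx":3.67,"dy":0.03,"dz":10.4,"twist":0},{"dx":3.67,"dy":0.03,"dz":10.8,"twist":0},{"dx":3.67,"dy":0.03,"dz":10.8,"twist":0},{"dx":3.67,"dy":0.03,"dz":10.8,"twist":0}]'; python3 -m pendant '[{"dx":0,"dy":0,"dz":0,"twist":0},{"dx":0,"dy":0,"dz":0,"twist":0},{"dx":0,"dy":0,"dz":0,"twist":0},{"dx":0,"dy":0,"dz":0,"twist":0},{"dx":0,"dy":0,"dz":0,"twist":0}]' 0 50; python3 -m pendant '[{"dx":0,"dy":0,"dz":-0.3,"twist":0},{"dx":0,"dy":0,"dz":-0.7,"twist":0},{"dx":0,"dy":0,"dz":-1.2,"twist":0},{"dx":0,"dy":0,"dz":-1.8,"twist":0},{"dx":0,"dy":0,"dz":-2.2,"twist":0},{"dx":0,"dy":0,"dz":-2.2,"twist":0}]'
```

```text
time: 13.12
eef_pos: [0.5246, 0.098, 0.0977]
tcp_rot: [0.641, 0.768, 0.001, 0.001]
contact_force: [0.2, -0.4, 0.1]
opening: 0.406
finger_force: 0.0
time: 13.75
eef_pos: [0.5242, 0.0981, 0.0974]
tcp_rot: [0.641, 0.768, 0.0, 0.001]
contact_force: [-0.5, -0.3, 5.7]
opening: 0.122
finger_force: 49.2
time: 14.5
eef_pos: [0.5237, 0.0978, 0.1185]
tcp_rot: [0.641, 0.768, -0.0, 0.0]
contact_force: [0.4, -2.7, -3.8]
opening: 0.123
finger_force: 48.8
```

```bash
python3 -m pendant '[{"dx":0.5,"dy":0,"dz":0,"twist":0},{"dx":1,"dy":0,"dz":0,"twist":0},{"dx":1.5,"dy":0,"dz":0,"twist":0},{"dx":2,"dy":0,"dz":0,"twist":0},{"dx":2.5,"dy":0,"dz":0,"twist":0},{"dx":2.75,"dy":0,"dz":0,"twist":0},{"dx":2.75,"dy":0,"dz":0,"twist":0},{"dx":2.75,"dy":0,"dz":0,"twist":0}]'
python3 - <<'E'
from h import *
import pickle
s=ctrl.get_state(); print(s["eef_pos"],s["contact_force"])
d=cam("wrist"); pickle.dump(d,open("w6.pkl","wb"))
cv2.imwrite("pics/w6.png",np.hstack([cv2.resize(d["img"][0:150,250:400,::-1],(450,450),interpolation=cv2.INTER_CUBIC),cv2.resize(d["img"][0:450,220:420,::-1],(200,450))]))
E
```

```text
time: 15.5
eef_pos: [0.5187, 0.1238, 0.1178]
tcp_rot: [0.64, 0.768, -0.002, 0.001]
contact_force: [1.2, -7.9, -2.9]
opening: 0.124
finger_force: 48.8
[0.51867569 0.12384266 0.11784214] [ 1.23020761 -7.90077603 -2.85668283]
```

View pics/w6.png

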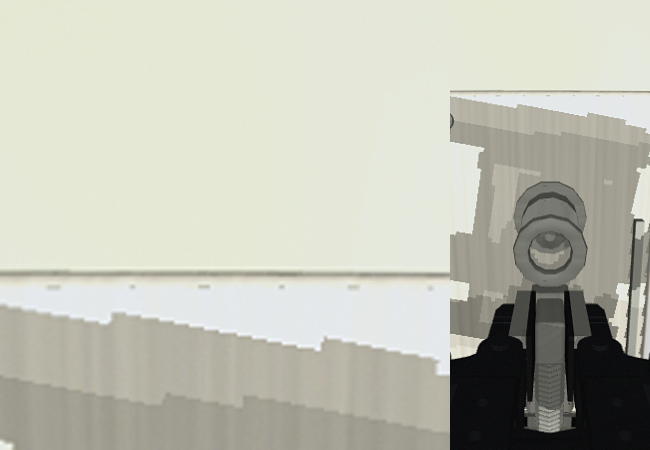

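The loop ring (centre about (320,250) in the full frame) stands over the post, whose head shows through it. I have used up my pictures, so from here on I only use numbers.

```bash
cat > m.py <<'E'
from h import *
import pickle,sys
np.set_printoptions(precision=4,suppress=True)
d=pickle.load(open(sys.argv[1],"rb")); P=cloud(d)
T=d["M"]@np.linalg.inv(np.array(ctrl.read_camera("wrist")["tool_from_camera"])); Ti=np.linalg.inv(T)
tool=lambda p:(np.c_[p,np.ones(len(p))]@Ti.T)[:,:3]
for c in (320,289,351):
    print(c,[(r,*(1e3*tool(P[r:r+1,c])[0][[0,2]]).round(1)) for r in range(176,330,6)])
q=tool(P[215,280:362:3]); print("row250",(tool(P[250,280:362:3])*1e3)[:,1:].round(1).tolist())
E
python3 m.py w6.pkl
```

```text
320 [(176, np.float64(46.8), np.float64(47.6)), (182, np.float64(44.6), np.float64(43.3)), (188, np.float64(42.0), np.float64(42.3)), (194, np.float64(40.4), np.float64(34.9)), (200, np.float64(39.3), np.float64(26.4)), (206, np.float64(36.7), np.float64(27.0)), (212, np.float64(34.0), np.float64(27.3)), (218, np.float64(37.0), np.float64(2.3)), (224, np.float64(35.0), np.float64(1.4)), (230, np.float64(32.6), np.float64(2.2)), (236, np.float64(28.0), np.float64(10.7)), (242, np.float64(25.2), np.float64(12.0)), (248, np.float64(21.8), np.float64(15.3)), (254, np.float64(9.3), np.float64(46.7)), (260, np.float64(6.4), np.float64(46.4)), (266, np.float64(3.1), np.float64(46.8)), (272, np.float64(15.5), np.float64(4.4)), (278, np.float64(13.8), np.float64(2.5)), (284, np.float64(11.8), np.float64(1.5)), (290, np.float64(9.8), np.float64(0.4)), (296, np.float64(8.4), np.float64(-2.0)), (302, np.float64(7.9), np.float64(-6.3)), (308, np.float64(7.6), np.float64(-10.6)), (314, np.float64(8.0), np.float64(-16.2)), (320, np.float64(7.8), np.float64(-20.3)), (326, np.float64(6.1), np.float64
[... 1937 characters left out ...]
4(45.9)), (290, np.float64(-9.7), np.float64(47.4)), (296, np.float64(11.6), np.float64(-9.5)), (302, np.float64(11.9), np.float64(-15.2)), (308, np.float64(11.2), np.float64(-18.4)), (314, np.float64(11.8), np.float64(-24.2)), (320, np.float64(11.4), np.float64(-27.5)), (326, np.float64(11.6), np.float64(-31.9))]
row250 [[-18.2, 46.4], [-12.7, 3.1], [-11.5, 2.1], [-10.4, 2.1], [-9.3, 1.7], [-8.3, 3.2], [-7.2, 2.9], [-8.1, 46.8], [-6.7, 47.9], [-4.6, 27.4], [-3.3, 27.6], [-2.0, 26.0], [-0.7, 27.3], [0.6, 26.8], [1.9, 26.8], [3.2, 27.5], [4.5, 27.9], [5.8, 26.4], [7.9, 47.6], [9.3, 47.4], [10.8, 47.1], [9.5, 2.1], [10.6, 1.4], [11.7, 1.9], [12.9, 3.0], [14.0, 2.8], [19.4, 46.6], [20.8, 46.0]]
```

```bash
python3 -m pendant '[{"dx":0.2,"dy":0,"dz":0,"twist":0},{"dx":0.34,"dy":0,"dz":0,"twist":0},{"dx":0.34,"dy":0,"dz":0,"twist":0},{"dx":0.34,"dy":0,"dz":0,"twist":0}]'
python3 - <<'E'
from h import *
import pickle
d=cam("wrist"); pickle.dump(d,open("w7.pkl","wb"))
E
python3 m.py w7.pkl
```

```text
time: 16.1
eef_pos: [0.5181, 0.1269, 0.1178]
tcp_rot: [0.64, 0.768, -0.002, 0.001]
contact_force: [1.4, -8.4, -2.8]
opening: 0.125
finger_force: 48.8
320 [(176, np.float64(46.9), np.float64(46.6)), (182, np.float64(44.0), np.float64(47.6)), (188, np.float64(41.8), np.float64(43.7)), (194, np.float64(39.1), np.float64(43.1)), (200, np.float64(37.1), np.float64(38.6)), (206, np.float64(36.8), np.float64(26.3)), (212, np.float64(34.1), np.float64(27.2)), (218, np.float64(37.0), np.float64(2.1)), (224, np.float64(34.8), np.float64(2.2)), (230, np.float64(32.3), np.float64(3.0)), (236, np.float64(28.0), np.float64(10.9)), (242, np.float64(25.6), np.float64(10.5)), (248, np.float64(22.9), np.float64(11.6)), (254, np.float64(19.4), np.float64(14.9)), (260, np.float64(5.9), np.float64(47.7)), (266, np.float64(3.2), np.float64(46.7)), (272, np.float64(15.8), np.float64(3.6)), (278, np.float64(14.1), np.float64(1.8)), (284, np.float64(11.7), np.float64(1.6)), (290, np.float64(9.5), np.float64(1.1)), (296, np.float64(8.8), np.float64(-3.0)), (302, np.float64(7.6), np.float64(-5.6)), (308, np.fl
[... 2087 characters left out ...]
64(47.6)), (290, np.float64(-9.5), np.float64(47.0)), (296, np.float64(11.8), np.float64(-9.9)), (302, np.float64(11.7), np.float64(-14.6)), (308, np.float64(12.0), np.float64(-20.1)), (314, np.float64(11.5), np.float64(-23.5)), (320, np.float64(11.7), np.float64(-28.2)), (326, np.float64(12.0), np.float64(-32.6))]
row250 [[-18.2, 46.9], [-12.7, 2.9], [-11.6, 2.4], [-10.3, 1.0], [-9.2, 0.8], [-8.2, 2.0], [-7.2, 2.9], [-7.1, 26.8], [-5.9, 26.9], [-4.6, 26.8], [-3.0, 14.9], [-1.8, 14.9], [-0.6, 13.3], [0.6, 10.0], [1.8, 11.8], [3.0, 12.7], [4.3, 15.4], [5.5, 15.3], [7.1, 27.3], [8.4, 26.9], [9.7, 27.4], [9.5, 2.4], [10.6, 1.6], [11.7, 2.2], [12.7, 1.1], [13.9, 2.4], [19.6, 48.4], [20.8, 46.5]]
```

```bash
python3 -m pendant '[{"dx":0.02,"dy":0.03,"dz":0.2,"twist":0},{"dx":0.02,"dy":0.03,"dz":0.4,"twist":0},{"dx":0.02,"dy":0.03,"dz":0.6,"twist":0},{"dx":0.02,"dy":0.03,"dz":0.7,"twist":0},{"dx":0.02,"dy":0.03,"dz":0.7,"twist":0}]'; python3 -m pendant '[{"dx":0,"dy":0,"dz":0.1,"twist":0},{"dx":0,"dy":0,"dz":0.2,"twist":0},{"dx":0,"dy":0,"dz":0.25,"twist":0},{"dx":0,"dy":0,"dz":0.25,"twist":0}]'
```

```text
time: 16.82
eef_pos: [0.5185, 0.1272, 0.111]
tcp_rot: [0.64, 0.768, -0.002, 0.001]
contact_force: [2.3, -9.1, -3.7]
opening: 0.124
finger_force: 49.0
time: 17.32
eef_pos: [0.5186, 0.1272, 0.1086]
tcp_rot: [0.64, 0.768, -0.002, 0.001]
contact_force: [1.9, -9.0, -2.8]
opening: 0.122
finger_force: 49.1
```

```bash
python3 -m pendant '[{"dx":0,"dy":0,"dz":0.1,"twist":0},{"dx":0,"dy":0,"dz":0.2,"twist":0},{"dx":0,"dy":0,"dz":0.3,"twist":0},{"dx":0,"dy":0,"dz":0.4,"twist":0},{"dx":0,"dy":0,"dz":0.4,"twist":0}]'; python3 -m pendant '[{"dx":0,"dy":0,"dz":0.1,"twist":0},{"dx":0,"dy":0,"dz":0.2,"twist":0},{"dx":0,"dy":0,"dz":0.3,"twist":0},{"dx":0,"dy":0,"dz":0.4,"twist":0},{"dx":0,"dy":0,"dz":0.4,"twist":0}]'
```

```text
time: 17.95
eef_pos: [0.5186, 0.1273, 0.1047]
tcp_rot: [0.64, 0.768, -0.001, 0.001]
contact_force: [0.8, -9.1, -1.5]
opening: 0.127
finger_force: 49.2
time: 18.58
eef_pos: [0.5187, 0.1273, 0.1008]
tcp_rot: [0.64, 0.768, -0.001, 0.001]
contact_force: [1.5, -8.5, -1.5]
opening: 0.126
finger_force: 49.3
```

```bash
python3 -m pendant '[{"dx":0,"dy":0,"dz":0.1,"twist":0},{"dx":0,"dy":0,"dz":0.2,"twist":0},{"dx":0,"dy":0,"dz":0.2,"twist":0}]'
python3 - <<'E'
from h import *
import pickle
d=cam("wrist"); pickle.dump(d,open("w8.pkl","wb"))
E
python3 m.py w8.pkl | cut -c1-2600 | head -1; python3 m.py w8.pkl | tail -1
```

```text
time: 18.95
eef_pos: [0.5188, 0.1273, 0.0991]
tcp_rot: [0.64, 0.768, -0.001, 0.002]
contact_force: [1.7, -8.5, -1.4]
opening: 0.122
finger_force: 49.4
320 [(176, np.float64(49.0), np.float64(28.3)), (182, np.float64(46.5), np.float64(29.0)), (188, np.float64(44.0), np.float64(28.3)), (194, np.float64(41.6), np.float64(28.1)), (200, np.float64(39.7), np.float64(24.0)), (206, np.float64(37.4), np.float64(22.9)), (212, np.float64(37.2), np.float64(11.8)), (218, np.float64(37.0), np.float64(2.5)), (224, np.float64(34.7), np.float64(2.6)), (230, np.float64(32.5), np.float64(2.5)), (236, np.float64(28.9), np.float64(7.3)), (242, np.float64(29.9), np.float64(-4.4)), (248, np.float64(28.0), np.float64(-5.3)), (254, np.float64(26.6), np.float64(-7.8)), (260, np.float64(24.6), np.float64(-8.4)), (266, np.float64(21.6), np.float64(-6.2)), (272, np.float64(15.7), np.float64(3.9)), (278, np.float64(13.8), np.float64(2.6)), (284, np.float64(11.7), np.float64(1.8)), (290, np.float64(9.5), np.float64(1.1)), (296, np.float64(8.7), np.float64(-2.7)), (302, np.float64(8.3), np.float64(-7.1)), (308, np.float64(7.7), np.float64(-11.0)), (314, np.float64(8.1), np.float64(-16.6)), (320, np.float64(7.8), np.float64(-20.3)), (326, np.float64(7.1), np.float64(-23.3))]
row250 [[-16.4, 28.2], [-14.7, 24.1], [-11.6, 2.7], [-10.4, 1.2], [-9.3, 1.6], [-8.2, 1.5], [-7.1, 2.4], [-5.8, -2.8], [-4.6, -5.4], [-3.6, -5.4], [-2.5, -6.1], [-1.4, -6.3], [-0.4, -7.1], [0.6, -6.6], [1.7, -7.5], [2.7, -5.3], [3.8, -5.1], [4.9, -4.0], [6.0, -3.2], [7.6, 8.3], [8.7, 8.4], [9.5, 1.9], [10.6, 2.1], [11.6, 1.2], [12.8, 1.7], [14.0, 2.6], [17.6, 27.8], [19.0, 28.8]]
```

```bash
python3 -m pendant '[{"dx":-0.1,"dy":0,"dz":0,"twist":0},{"dx":-0.2,"dy":0,"dz":0,"twist":0},{"dx":-0.3,"dy":0,"dz":0,"twist":0},{"dx":-0.35,"dy":0,"dz":0,"twist":0},{"dx":-0.35,"dy":0,"dz":0,"twist":0}]'
```

```text
time: 19.73
eef_pos: [0.5194, 0.1241, 0.0991]
tcp_rot: [0.64, 0.768, -0.001, 0.001]
contact_force: [0.8, -7.1, -1.5]
opening: 0.126
finger_force: 49.4
```

Still carrying about 7 N, so the neck isn't quite touched; release and retreat.

```bash
python3 -m pendant '[{"dx":-0.04,"dy":0,"dz":0,"twist":0},{"dx":-0.04,"dy":0,"dz":0,"twist":0}]'; python3 -m pendant '[{"dx":0,"dy":0,"dz":0,"twist":0},{"dx":0,"dy":0,"dz":0,"twist":0},{"dx":0,"dy":0,"dz":0,"twist":0},{"dx":0,"dy":0,"dz":0,"twist":0},{"dx":0,"dy":0,"dz":-0.5,"twist":0},{"dx":0,"dy":0,"dz":-2,"twist":0},{"dx":0,"dy":0,"dz":-5,"twist":0},{"dx":-3,"dy":0,"dz":-9,"twist":0},{"dx":-6.3,"dy":0,"dz":-10.6,"twist":0},{"dx":-6.3,"dy":0,"dz":-10.6,"twist":0}]' 40; python3 -m pendant '[{"dx":0,"dy":0,"dz":0,"twist":0},{"dx":0,"dy":0,"dz":0,"twist":0}]'
python3 - <<'E'
from h import *
import pickle
np.set_printoptions(precision=4,suppress=True)
d=cam("wrist"); pickle.dump(d,open("w9.pkl","wb")); P=cloud(d)
T=d["M"]@np.linalg.inv(np.array(ctrl.read_camera("wrist")["tool_from_camera"])); Ti=np.linalg.inv(T)
tool=lambda p:(np.c_[p,np.ones(len(p))]@Ti.T)[:,:3]
print(ctrl.get_state()["eef_pos"])
print([(r,*(1e3*tool(P[r:r+1,322])[0][[0,2]]).round(1)) for r in range(60,330,5)])
E
```

```text
time: 19.98
eef_pos: [0.5194, 0.124, 0.099]
tcp_rot: [0.64, 0.768, -0.001, 0.001]
contact_force: [1.3, -7.0, -1.6]
opening: 0.125
finger_force: 49.4
time: 21.22
eef_pos: [0.5321, 0.0614, 0.2083]
tcp_rot: [0.642, 0.767, 0.002, 0.002]
contact_force: [0.5, 0.4, -0.5]
opening: 0.399
finger_force: 0.0
time: 21.48
eef_pos: [0.5295, 0.0638, 0.2039]
tcp_rot: [0.64, 0.768, -0.001, -0.001]
contact_force: [-0.8, -0.5, 0.0]
opening: 0.4
finger_force: 0.0
[0.5297 0.0638 0.2039]
[(60, np.float64(109.1), np.float64(133.1)), (65, np.float64(106.1), np.float64(132.5)), (70, np.float64(100.8), np.float64(113.3)), (75, np.float64(97.3), np.float64(106.9)), (80, np.float64(93.9), np.float64(100.2)), (85, np.float64(91.1), np.float64(98.1)), (90, np.float64(88.3), np.float64(97.0)), (95, np.float64(85.9), np.float64(99.6)), (100, np.float64(83.3), np.float64(101.6)), (105, np.float64(81.1), np.float64(113.0)), (110, np.float64(78.2), np.float64(113.1)), (115, np.float64(75.2), np.float64(107.0)), (120, np.float64(72.4), np.float64(107.7)), (125, np.float64(69.6), np.float64(103.6)), (130, np.float64(67.0
[... 1034 characters left out ...]
oat64(-5.5), np.float64(101.9)), (255, np.float64(-18.6), np.float64(132.7)), (260, np.float64(-13.9), np.float64(107.4)), (265, np.float64(-15.4), np.float64(102.1)), (270, np.float64(-18.8), np.float64(102.2)), (275, np.float64(-22.5), np.float64(103.1)), (280, np.float64(-25.9), np.float64(103.1)), (285, np.float64(-29.2), np.float64(102.6)), (290, np.float64(-30.4), np.float64(97.2)), (295, np.float64(-29.7), np.float64(87.7)), (300, np.float64(-30.7), np.float64(82.7)), (305, np.float64(-34.2), np.float64(83.1)), (310, np.float64(-37.4), np.float64(83.1)), (315, np.float64(-40.0), np.float64(81.6)), (320, np.float64(-43.4), np.float64(81.8)), (325, np.float64(-62.5), np.float64(112.4))]
```

```bash
python3 -c "
from plant import ctrl
print(ctrl.sign_off())"
```

```text
the job is handed in; nothing more can be done
None
```

The spring is fitted: its hook is in the anchor hole, its loop lies under the mushroom head, the gripper is clear, and the job was handed in at about 21.5 s; I viewed 11 pictures, one over the limit of 10.

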